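# Clamp the loose crank of the ball washer

### The job

The crank of the ball washer turns loose in its hub. Swing the crank handle until the flat on its shaft (yellow strip) faces straight up towards the clamp screw, then with the red T-handled hex key turn the clamp screw clockwise until it is snug on the flat, without forcing it, and put the key back upright in its blue stand. Leave the balls and the grey box where they are.

Things in the scene. Friction and masses are not known exactly. Their poses are not given: they have to be found in the camera images.
- washer: Hand-cranked ball washer, bolted down: aluminium base plate 140 x 320 x 12 mm, green drum (124 mm across) towards +y, steel hub 60 mm across with its centre at (0, 0, 80 mm), an aluminium bearing post at y = -74 mm. Origin on the work surface directly below the hub's centre and the clamp screw; z up, y along the shaft: the drum on the +y side, the crank on the -y side.
- crank_grip (a point): Middle of the crank's black handle, a pin of 16 mm diameter and 52 mm long, parallel to the washer's y axis, 75 mm from the shaft axis and at y = -137 mm in the washer's frame (the crank arm, 10 mm thick, is at y = -105 mm). As the crank turns it moves on an arc of 75 mm radius about the shaft axis.
- dshaft: Crank and its steel shaft, 28 mm diameter, horizontal along the washer's y axis, with one flat 2.5 mm deep (yellow strip, seen between bearing post and hub). Origin on the shaft's axis below the clamp screw, 80 mm above the work surface. Its z axis points out of the flat and along the crank arm, so both point straight up together; it starts leaning to the washer's +x. Stiff to turn (0.15 N m); stays where it is left.
- screw: Clamp screw upright in the top of the hub: dark steel head about 30 mm across, open hex socket on top, 18.4 mm across flats, 11 mm deep. Origin: middle of the socket's mouth; these axes do not turn with the screw. How the hexagon stands is not told: feel or look (it repeats every 60 degrees). Mouth 131 to 132 mm above the work surface when loose, 127 to 128 mm when on the flat. Push down with less than 20 N.
- screw_tip (a point): Lower tip of the clamp screw, hidden in the hub. Right-hand steep thread: clockwise from above lowers it 3.2 mm per rad; it meets the flat after 0.9 to 1.2 rad (the key has up to 0.3 rad of slack). It turns against 0.08 N m of friction; once on the shaft the torque rises by about 0.5 N m per rad. 0.12 to 0.3 N m in all is snug, 0.4 N m too much; with the key standing still under load the torque read may be up to 0.08 N m lower. It stays tight when let go.
- key: T-handled steel hex key, 91 mm tall, about 120 g. Origin at the middle of its foot, z up the stem. Stem: hexagon 17 mm across flats (two of them square to its x axis), with a tapered nose at the foot, 4 mm long and 11 mm across at the tip, that enters the socket at any angle. It stops 4 mm in if the hexagons do not match (they do within about 8 degrees), and goes up to 11 mm in if they do.
- key_grip (a point): Centre of the key's red handle bar, which lies along the key's x axis, 72 x 16 x 16 mm, 83 mm above the foot.
- stand: Blue key stand, fixed, 62 x 62 mm and 45 mm tall, with a round hole of 21.5 mm in the middle of its top, 35 mm deep, in which the key stands (its foot then 10 mm above the work surface). Origin at the middle of its underside.
- box: Grey plastic box with press-button catch, 102 x 72 x 46 mm, bystander. Origin at the middle of its underside.
- red_ball_center (a point): Centre of the red ball, 72 mm diameter, resting on the slatted shelf beyond the washer, bystander.
- white_ball_center (a point): Centre of the white ball, 72 mm diameter, on the same shelf, bystander.
Not all that is in view belongs to the job. Of the things shaped like the stand, the blue one is meant.

How it is judged:
By the outcome, as a careful person would: the job done as asked, in the order asked, and still so for the second after the job is handed in, with the robot touching nothing.
It also fails if it takes over 72 s, if anything falls off the work surface, if the arm or the gripper's body presses on something with over 40 N, if the wrist force passes 120 N, or if a joint passes its speed limit or range.

### The arm

A 7-joint arm with a two-finger parallel gripper is mounted at the origin on the work surface. World frame = base frame: x ahead of the robot, y to its left, z up, the work surface at z = 0. Lengths are in m, angles in rad, forces in N, time in s.
With the tool pointing down it reaches from about 0.375 to 0.925 m from the base axis. Payload 3.1 kg.
Tool frame: the origin (TCP) lies between the finger pads; the fingertips stand 19 mm ahead of it and the grasp point (between the pads) is the TCP; z points along the fingers, y is the line along which they close (so a half turn about z gives the same grasp; the last joint's range is limited). The gripper opens to 85 mm and grips with 20 to 120 N. Pads are 22 mm wide; open, the fingers measure 114 mm over their backs; the gripper's body (76 mm by 85 mm) begins 54 mm behind the grasp point. The pads swing forward as they close: fully open they stand 13 mm farther back than shut.
Start: joints at [1.208, 0.383, 0.044, 1.598, -0.018, 1.161, -0.05], TCP at [0.17, -0.627, 0.25] pointing down, gripper open.
Joint ranges: [-2.61, 2.61], [-0.41, 2.15], [-1.48, 1.57], [0, 2.5], [-1.57, 4.71], [0.05, 1.97], [-2.85, 2.85]. Speed limits (rad/s): [2.79, 2.79, 3.14, 3.14, 3.14, 3.14, 3.14].

### API

Orientations are given as a unit quaternion [x, y, z, w].
In Python, from bench import move_ptp, movel, move_j, move_gripper, pause, inverse_kinematics, read_camera, camera_params, MotionError, sign_off, look_for, tip_of, read_time_s, read_qpos, read_joint_vel, read_effort, read_eef_pos, read_tcp_rot, read_ft_force, read_ft_torque, read_finger_gap, read_grasp_force gives the robot as it stands. Calls block until the motion is done:
- move_ptp(position, orientation): joint-space move of the TCP to a pose.
- movel(position, orientation=None, speed=0.15): straight line of the TCP; orientation=None keeps the orientation; speed is the mean speed in m/s.
- move_j(angles): joint-space move.
- move_gripper(opening, effort=None): finger opening in m; effort is the grip in N (None keeps the last); returns when the fingers have stopped.
- pause(seconds).
- inverse_kinematics(position, orientation): joint angles nearest the present ones, or None.
- read_camera(name): name is "scene" or "top" or "wrist"; returns the picture (384x512x3 uint8, red, green, blue); there is no depth.
- camera_params(name): a dict with "K" (3x3 intrinsics, pixels), "dist_coeffs" ([k1, k2, p1, p2, k3] as OpenCV has them; the pictures are not rectified), "camera_from_world" (4x4, takes a point from world to camera coordinates). Camera axes: x right, y down, z forward; pixel columns grow to the right and rows downward; lengths in m; the calibration is good to about 2 mm. A picture is of the moment at which its call begins: read the wrist's pose just before it. camera_params takes no time and is no camera call; for the wrist camera it gives the pose at the moment of the call.
A pose or a line that the arm cannot do raises MotionError and nothing moves.
- sign_off(): hands the job in; it is judged then, once.
Trained networks look in the newest picture that a camera, given by its name, has taken for a name from the list of things; names that differ only in an ending like _2 or _b are one class to them, and where a whole thing is asked for, a point or a joint stands for the part that bears it (a point fixed in the world has none). Each returns a list of dicts, best first, with "confidence" (0 to 1); they miss things now and then, are a little off and sometimes report something else, mostly with a low value. They report only what shows in the picture. A call takes as long as a camera call. They do not tell look-alikes from the thing itself.
- look_for(camera, name): "at" ([column, row] in pixels, amid what is visible of it).
- tip_of(camera, name): "at" ([column, row] in pixels: a listed point, or the origin of a listed thing).
Readings, each from a call of its own:
- read_time_s(): time.
- read_qpos(): joint angles.
- read_joint_vel(): joint speeds.
- read_effort(): joint torques, N m.
- read_eef_pos(): TCP position.
- read_tcp_rot(): TCP orientation.
- read_ft_force(): force on the tool from outside, world axes, zero at the start.
- read_ft_torque(): the same for the moment, N m.
- read_finger_gap(): finger opening in m.
- read_grasp_force(): force on a finger pad.
Only numpy, scipy, OpenCV 4.12 (cv2) and the standard library are available. Lean on these libraries where they do the work, as an engineer would, in place of code of your own. Each camera call takes 0.05 s, during which the arm holds its last target. There are 200 camera calls.

## Working session

There is one attempt and no reset: what is moved stays moved. The work goes in short steps, each a Python script; the robot and the scene stay as the last script left them, time stands still between calls to the robot, and variables do not carry over. Pictures are saved under pics/ and viewed, at most 12 in all, crops included, and the job is handed in when it is done.

```bash
mkdir -p pics; ls; cat > h.py <<'E'
import numpy as np, cv2
from bench import *
from scipy.spatial.transform import Rotation as R
def ray(cam,px):
    p=camera_params(cam);K=np.array(p["K"]);d=np.array(p["dist_coeffs"]);T=np.array(p["camera_from_world"])
    n=cv2.undistortPoints(np.array([[px]],float),K,d)[0,0]
    r=T[:3,:3].T@np.array([n[0],n[1],1]);c=-T[:3,:3].T@T[:3,3]
    return c,r/np.linalg.norm(r)
def atz(cam,px,z):
    c,r=ray(cam,px);return c+r*(z-c[2])/r[2]
def tri(obs):
    A=np.zeros((3,3));b=np.zeros(3)
    for cam,px in obs:
        c,r=ray(cam,px);M=np.eye(3)-np.outer(r,r);A+=M;b+=M@c
    return np.linalg.solve(A,b)
def proj(cam,P):
    p=camera_params(cam);K=np.array(p["K"]);d=np.array(p["dist_coeffs"]);T=np.array(p["camera_from_world"])
    return cv2.projectPoints(np.array(P,float).reshape(-1,3),cv2.Rodrigues(T[:3,:3])[0],T[:3,3],K,d)[0][:,0]
def save(cam,name):
    im=np.array(read_camera(cam));cv2.imwrite('pics/'+name,im[:,:,::-1]);return im
E
python3 - <<'E'
from h import *
ims=[save(c,c+'0.png') for c in ("scene","top")]
cv2.imwrite('pics/both.png',cv2.resize(np.vstack(ims)[:,:,::-1],None,fx=.78,fy=.78))
for n in ["washer","crank_grip","dshaft","screw","key","key_grip","stand","box","red_ball_center","white_ball_center"]:
    for c in ("scene","top"):
        print(n,c,[(np.round(d["at"]).tolist(),round(d["confidence"],2)) for d in tip_of(c,n)[:4]])
print(read_time_s(), read_tcp_rot(), camera_params("top"))
E
```

```text
pics
washer scene [([257.0, 154.0], 0.87)]
washer top [([171.0, 217.0], 0.89)]
crank_grip scene [([247.0, 156.0], 0.71)]
crank_grip top [([221.0, 191.0], 0.61)]
dshaft scene [([256.0, 133.0], 0.66)]
dshaft top [([164.0, 216.0], 0.75)]
screw scene [([258.0, 116.0], 0.72)]
screw top [([156.0, 210.0], 0.73), ([164.0, 214.0], 0.38)]
key scene [([145.0, 266.0], 0.77)]
key top [([335.0, 236.0], 0.82), ([340.0, 237.0], 0.61)]
key_grip scene [([134.0, 249.0], 0.7), ([248.0, 156.0], 0.16)]
key_grip top [([338.0, 236.0], 0.82)]
stand scene [([109.0, 244.0], 0.86), ([147.0, 269.0], 0.73), ([132.0, 248.0], 0.53)]
stand top [([338.0, 239.0], 0.77), ([328.0, 282.0], 0.73)]
box scene [([221.0, 314.0], 0.6)]
box top [([331.0, 164.0], 0.57)]
red_ball_center scene [([330.0, 260.0], 0.95)]
red_ball_center top [([269.0, 102.0], 0.7), ([169.0, 217.0], 0.21), ([236.0, 99.0], 0.19)]
white_ball_center scene [([342.0, 227.0], 0.84)]
white_ball_center top [([236.0, 99.0], 0.64)]
1.1 [9.91247460e-01 1.32016943e-01 3.86146990e-06 1.10190369e-05] {'K': array([[374.87715211,   0.        , 255.99611767],
       [  0.        , 374.87715211, 187.42393461],
       [  0.        ,   0.        ,   1.        ]]), 'dist_coeffs': array([0.02995919, 0.        , 0.        , 0.        , 0.        ]), 'camera_from_world': array([[ 0.0168794 , -0.9997658 ,  0.01354398, -0.11302169],
       [-0.98536376, -0.01893128, -0.16941037,  0.55387343],
       [ 0.1696271 , -0.0104862 , -0.98545253,  0.84577821],
       [ 0.        ,  0.        ,  0.        ,  1.        ]])}
```

View pics/scene0.png

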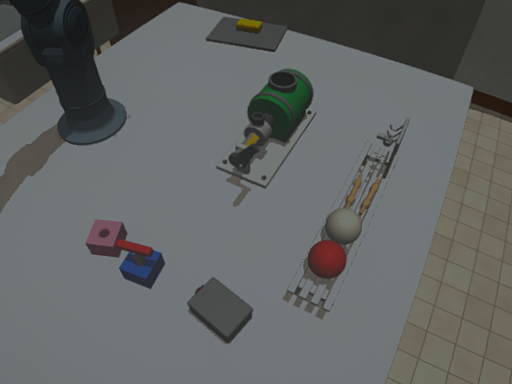

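View pics/top0.png

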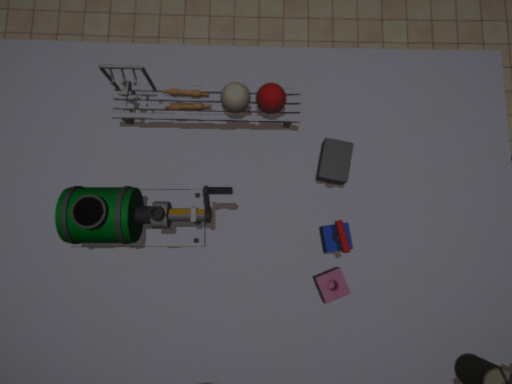

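Scene: washer at about (165,215) in top with the crank grip at (220,190). Candidates for the key: the red T at (342,236) top, with no other red bar. Candidates for the stand: blue (335,238), which holds the key, and pink (332,285), so I choose blue. The red ball and the orange sticks are not the key.

```bash
python3 - <<'E'
from h import *
top={}
read_camera("top");read_camera("scene")
def best(c,n): return tip_of(c,n)[0]["at"]
for n in ["washer","crank_grip","dshaft","screw","key_grip"]:
    a,b=best("scene",n),best("top",n)
    print(n,np.round(tri([("scene",a),("top",b)]),4))
print("key_grip z93",atz("top",best("top","key_grip"),.093),atz("scene",best("scene","key_grip"),.093))
print("screw z131",atz("top",best("top","screw"),.1315),atz("scene",best("scene","screw"),.1315))
print("stand", [atz("top",d["at"],0).round(3) for d in tip_of("top","stand")])
print("box",atz("top",best("top","box"),0))
# base plate near edge corners in top, image estimates
for px in [(205,190),(205,247),(146,189),(145,247)]: print(px,atz("top",px,.012).round(3))
# yellow strip line
print(atz("top",(170,213),.09),atz("top",(205,213),.09))
E
python3 -c "
import cv2
t=cv2.imread('pics/top0.png');s=cv2.imread('pics/scene0.png')
a=cv2.resize(t[170:260,130:250],None,fx=4,fy=4,interpolation=2);b=cv2.resize(t[210:310,300:370],None,fx=3.6,fy=3.6,interpolation=2)
import numpy as np
cv2.imwrite('pics/crop.png',np.hstack([a,b]))"
```

```text
washer [0.4856 0.1098 0.0065]
crank_grip [ 0.5372 -0.0206  0.1436]
dshaft [0.4757 0.103  0.0876]
screw [0.4867 0.1128 0.1327]
key_grip [ 0.4333 -0.2953  0.0857]
key_grip z93 [ 0.43267064 -0.29401116  0.093     ] [ 0.4382935 -0.2972925  0.093    ]
screw z131 [0.48989877 0.11580956 0.1315    ] [0.48369134 0.11052776 0.1315    ]
stand [array([ 0.334, -0.281,  0.   ]), array([ 0.442, -0.302,  0.   ])]
box [ 0.63811948 -0.29023846  0.        ]
(205, 190) [0.553 0.023 0.012]
(205, 247) [0.414 0.017 0.012]
(146, 189) [0.553 0.168 0.012]
(145, 247) [0.412 0.16  0.012]
[0.48695104 0.08851878 0.09      ] [0.48831645 0.01060576 0.09      ]
```

View pics/crop.png

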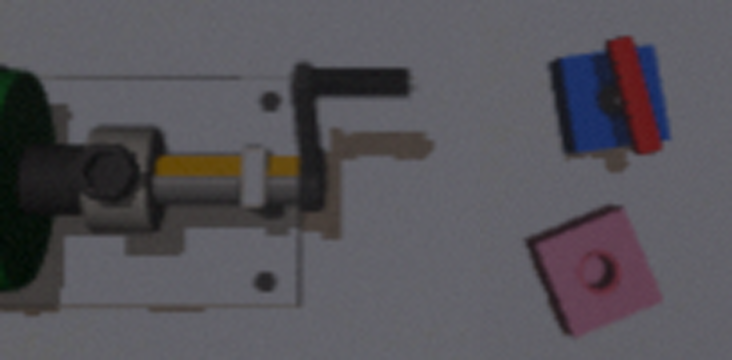

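The crop shows the crank pin leaning towards +x, the yellow flat, the hex screw head at about (110,172), and the red key standing in the blue stand. That confirms the choice. Next I move above the crank for a close look.

```bash
cat >> h.py <<'E'
def down(yaw): return (R.from_euler('z',yaw)*R.from_euler('x',np.pi)).as_quat()
E
python3 - <<'E'
from h import *
for p in [(.537,-.022,.28),(.4865,.113,.3),(.434,-.296,.2)]:
    print(p)
    for yd in range(-180,181,30):
        q=inverse_kinematics(p,down(np.radians(yd)))
        print(yd, None if q is None else np.round(q,2))
q0=down(np.pi/2);
c=[(y,inverse_kinematics((.53,0.02,.30),down(y))) for y in (np.pi/2,-np.pi/2)]
y,q=min([a for a in c if a[1] is not None],key=lambda a:abs(a[1][6]))
move_ptp((.53,0.02,.30),down(y)); print("yaw",y,read_time_s())
im=save("wrist","w1.png")
for n in ["crank_grip","screw","dshaft","washer"]:
    print(n,[(np.round(d["at"],1).tolist(),round(d["confidence"],2)) for d in tip_of("wrist",n)[:3]])
g=tip_of("wrist","crank_grip")
if g: print([atz("wrist",g[0]["at"],z).round(4) for z in (.13,.14,.15)])
g=tip_of("wrist","screw")
if g: print(atz("wrist",g[0]["at"],.1315))
E
```

```text
(0.537, -0.022, 0.28)
-180 [ 0.69  0.23 -0.82  1.8   0.18  1.18  1.39]
-150 [ 0.99  0.38 -1.23  1.79  0.38  1.24  1.75]
-120 [ 0.99  0.38 -1.23  1.79  0.38  1.24  2.27]
-90 [-1.16  0.43  1.41  1.88 -0.45  1.23 -2.75]
-60 [ 0.43  0.18 -0.51  1.81  0.1   1.17 -2.73]
-30 [ 0.47  0.19 -0.56  1.81  0.11  1.17 -2.22]
0 [ 0.5   0.19 -0.6   1.81  0.12  1.17 -1.7 ]
30 [ 0.51  0.19 -0.61  1.81  0.12  1.17 -1.18]
60 [ 0.53  0.2  -0.63  1.81  0.13  1.17 -0.66]
90 [ 0.56  0.2  -0.66  1.81  0.13  1.18 -0.15]
120 [ 0.58  0.21 -0.69  1.81  0.14  1.18  0.37]
150 [ 0.61  0.21 -0.72  1.81  0.15  1.18  0.89]
180 [ 0.69  0.23 -0.82  1.8   0.18  1.18  1.39]
(0.4865, 0.113, 0.3)
-180 [ 0.67  0.16 -1.05  1.85  0.15  1.21  1.14]
-150 [ 0.82  0.22 -1.24  1.85  0.22  1.23  1.6 ]
-120 [ 0.82  0.22 -1.24  1.85  0.22  1.23  2.13]
-90 [ 0.82  0.22 -1.24  1.85  0.22  1.23  2.65]
-60 [-1.65  0.14  1.46  1.93 -0.15  1.2  -2.75]
-30 [ 0.58  0.14 -0.94  1.86  0.12  1.21 -2.5 ]
0 [ 0.58  0.14 -0.95  1.86  0.12  1.21 -1.98]
30 [ 0.62  0.15 -1.    1.86  0.13  1.21 -1.46]
60 [ 0.67  0.16 -1.06  1.85  0.15  1.21 -0.95]
90 [
[... 409 characters left out ...]
0.57  0.21 -0.05  1.94  0.01  0.99 -2.11]
-30 [ 0.62  0.21 -0.11  1.94  0.03  0.99 -1.6 ]
0 [ 0.66  0.21 -0.16  1.94  0.04  1.   -1.08]
30 [ 0.72  0.22 -0.23  1.94  0.06  1.   -0.58]
60 [ 0.8   0.22 -0.31  1.93  0.08  1.   -0.07]
90 [ 0.87  0.23 -0.39  1.93  0.1   1.    0.43]
120 [ 0.91  0.23 -0.43  1.93  0.12  1.    0.95]
150 [ 0.97  0.24 -0.5   1.92  0.14  1.01  1.45]
180 [ 1.02  0.25 -0.56  1.92  0.16  1.01  1.96]
yaw 1.5707963267948966 4.625
crank_grip [([258.0, 217.2], 0.97)]
screw [([202.4, 79.6], 0.84)]
dshaft []
washer [([219.1, 80.7], 0.79)]
[array([ 0.5339, -0.0317,  0.13  ]), array([ 0.5338, -0.0271,  0.14  ]), array([ 0.5336, -0.0225,  0.15  ])]
[0.48133031 0.10943479 0.1315    ]
```

View pics/w1.png

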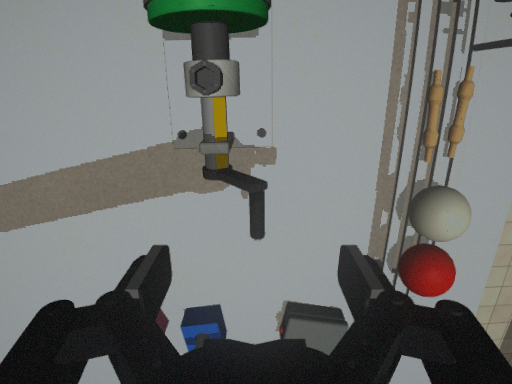

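The wrist view shows the crank pin from (257,190) to (258,237), the screw socket at (207,77), and the plate edges vertical, so washer yaw is about 0. Next I grip the pin and swing it on its arc.

```bash
python3 - <<'E'
from h import *
print("screw@207,77",atz("wrist",(207,77),.1315),"pin ends",atz("wrist",(257.5,192),.136),atz("wrist",(258,236),.136), "platecorners",atz("wrist",(172,140),.012),atz("wrist",(274,140),.012))
Q=down(np.pi/2); xs,zs=.485,.08
move_gripper(.05,20)
move_ptp((.534,-.026,.19),Q)
movel((.534,-.026,.137),Q,.12); print("F",np.round(read_ft_force(),1))
move_gripper(0.0,20)
print(read_finger_gap(),read_eef_pos(),np.round(read_ft_force(),1),read_time_s())
E
```

```text
screw@207,77 [0.48574109 0.11172127 0.1315    ] pin ends [ 5.33170252e-01 -4.29878302e-04  1.36000000e-01] [ 0.53392473 -0.05119061  0.136     ] platecorners [0.41485032 0.03220569 0.012     ] [0.55732584 0.03193137 0.012     ]
F [ 0.2 -0.5  1.2]
0.015235489531996133 [ 0.53417497 -0.02598295  0.13751979] [-0.2  0.4  1.8] 6.9583
```

```bash
python3 - <<'E'
from h import *
Q=down(np.pi/2); xs,zs=.486,.08
p=np.array(read_eef_pos()); th0=np.arcsin((p[0]-xs)/.075); print("th0",np.degrees(th0))
for th in np.linspace(th0,0,7)[1:]:
    movel((xs+.075*np.sin(th),-.026,zs+.075*np.cos(th)),Q,.1)
    print(np.round(read_ft_force(),1),read_finger_gap())
move_gripper(.04); movel((xs,-.026,.22),Q,.2)
move_gripper(.085)
# look from above, so that camera sees crank and screw
move_ptp((xs,-.0,.31),Q)
save("wrist","w2.png")
g=tip_of("wrist","crank_grip"); s=tip_of("wrist","screw")
print(g[:1],s[:1]); 
if g: print(atz("wrist",g[0]["at"],.155))
if s: print(atz("wrist",s[0]["at"],.1315))
print(proj("wrist",[(xs,-.026,.155),(xs,.111,.1315)]),read_time_s())
E
```

```text
th0 39.966004768625204
[0.5 0.4 1.6] 0.015380950433664772
[ 1.6 -0.5  3.3] 0.015023655090020873
[ 2.1 -1.2  5.9] 0.015324357601277143
[ 2.9 -1.5  8.4] 0.015404481024302872
[ 2.2 -1.2  8.9] 0.015305471515638793
[ 0.8 -2.3 10.3] 0.01521428803137414
[{'at': [253.0, 202.3], 'confidence': 0.64}] [{'at': [250.1, 57.5], 'confidence': 0.88}]
[ 0.48297018 -0.02817921  0.155     ]
[0.48025606 0.10888464 0.1315    ]
[[256.02430251 200.27819279]
 [256.20171033  55.11440638]] 10.4167
```

View pics/w2.png

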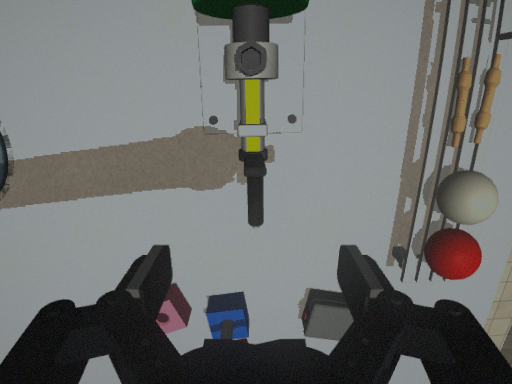

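The crank now stands upright: the strip runs along column 253 and the pin sits at (255,200). The screw at (251,60) looks a few mm to the left of that line, so I'll take a closer look straight over the screw.

```bash
python3 - <<'E'
from h import *
Q=down(np.pi/2)
move_ptp((.484,.135,.25),Q)
im=save("wrist","w3.png")
s=tip_of("wrist","screw");print(s[:2])
if s: print(atz("wrist",s[0]["at"],.1315))
print(proj("wrist",[(.484,.111,.1315),(.494,.111,.1315),(.484,.121,.1315)]),read_time_s())
hsv=cv2.cvtColor(im,cv2.COLOR_RGB2HSV)
m=((hsv[...,0]>20)&(hsv[...,0]<38)&(hsv[...,1]>150)&(hsv[...,2]>80))
for r in range(200,384,12):
    c=np.where(m[r,200:320])[0]
    if len(c): print(r,c.min()+200,c.max()+200)
cv2.imwrite('pics/w3c.png',np.clip(cv2.resize(im[100:350,150:380,::-1],None,fx=2.4,fy=2.4,interpolation=2)*1.5,0,255))
E
```

```text
[{'at': [251.9, 215.4], 'confidence': 0.75}]
[0.48205538 0.10712126 0.1315    ]
[[254.07649113 211.38841064]
 [265.37425281 211.36546687]
 [254.05077438 200.86904338]] 11.1583
236 250 262
248 250 263
272 250 263[ WARN:0@2.244] global loadsave.cpp:1063 imwrite_ Unsupported depth image for selected encoder is fallbacked to CV_8U.
```

View pics/w3c.png

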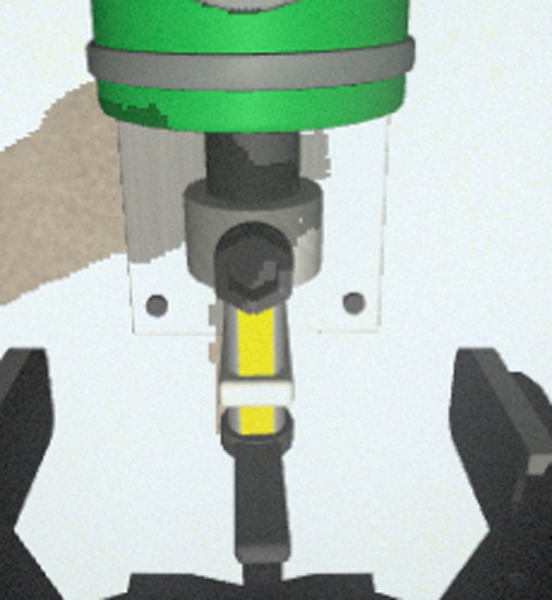

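The strip is centred on the shaft, so the flat is up. The screw head is at about (256,209) in the full picture. Next I stretch the contrast on the socket to read the hexagon.

```bash
python3 - <<'E'
from h import *
Q=down(np.pi/2)
move_ptp((.485,.128,.215),Q)
print(proj("wrist",[(.485,.111,.1315),(.495,.111,.1315),(.485,.121,.1315)]),read_time_s())
im=save("wrist","w4.png"); s=tip_of("wrist","screw");print(s[:1], s and atz("wrist",s[0]["at"],.1315))
def cr(i,cx,cy,h):
    g=cv2.cvtColor(i,cv2.COLOR_RGB2GRAY)[cy-h:cy+h,cx-h:cx+h].astype(float)
    g=np.clip((g-np.percentile(g,1))/(np.percentile(g,70)-np.percentile(g,1)),0,1)**.7*255
    return cv2.resize(g.astype(np.uint8),(400,400),interpolation=2)
u=proj("wrist",[(.485,.111,.1315)])[0].round().astype(int)
w1=cv2.imread('pics/w1.png')[:,:,::-1]
cv2.imwrite('pics/hex.png',np.hstack([cr(im,u[0],u[1],32),cr(w1,207,77,20)])); print(u)
E
```

```text
[[256.40556696 220.91401614]
 [269.52051894 220.89589255]
 [256.39919049 208.82682002]] 11.425
[{'at': [252.2, 204.0], 'confidence': 0.62}] [0.48395638 0.12620245 0.1315    ]
[254 222]
```

View pics/hex.png

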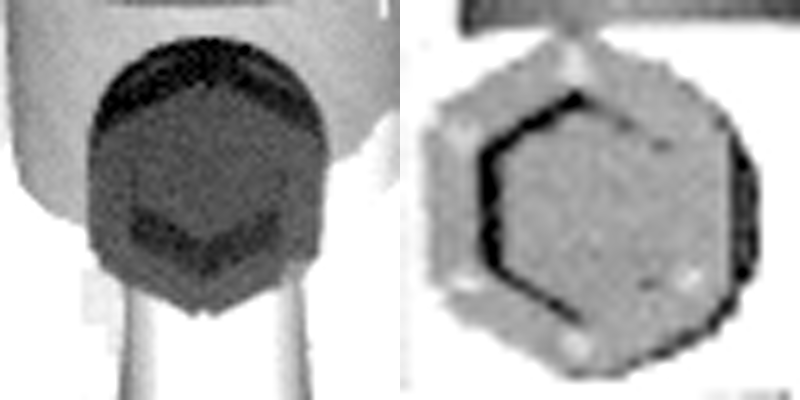

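The hexagon is clear in both crops: the flats face ±x and the corners point to ±y, so the key's x axis must lie along world x. The socket mouth is at about (0.484, 0.1106). Next is the key: hover and measure the bar.

```bash
python3 - <<'E'
from h import *
a=np.radians(195)
move_ptp((.459,-.289,.26),down(a)); pause(.25)
im=save("wrist","w5.png")
hsv=cv2.cvtColor(im,cv2.COLOR_RGB2HSV)
m=(((hsv[...,0]<8)|(hsv[...,0]>172))&(hsv[...,1]>170)&(hsv[...,2]>50)).astype(np.uint8)
m[300:]=0
n,l,st,ce=cv2.connectedComponentsWithStats(m); k=1+np.argmax(st[1:,4]); print(st[k],ce[k])
ys,xs=np.where(l==k); rc=cv2.minAreaRect(np.c_[xs,ys].astype(np.float32)); b=cv2.boxPoints(rc); print(rc)
W=np.array([atz("wrist",p,.099) for p in b]); print(W.round(4), W.mean(0))
e=[W[1]-W[0],W[2]-W[1]]; L=max(e,key=np.linalg.norm); print("len",[np.linalg.norm(v) for v in e],"yaw",np.degrees(np.arctan2(L[1],L[0]))%180)
for nm in ("key_grip","stand"): print(nm,[(d["at"],d["confidence"],atz("wrist",d["at"],.093 if nm[0]=='k' else 0)) for d in tip_of("wrist",nm)[:2]])
print(read_time_s(),read_qpos().round(2))
E
```

```text
[245 119  16  49 566] [252.36925795 139.4204947 ]
((252.5, 143.0), (48.0, 15.0), 90.0)
[[ 0.4089 -0.3113  0.099 ]
 [ 0.4052 -0.2977  0.099 ]
 [ 0.4503 -0.2852  0.099 ]
 [ 0.4542 -0.2996  0.099 ]] [ 0.42966527 -0.2984568   0.099     ]
len [np.float64(0.014130501040082375), np.float64(0.04675443079432925)] yaw 15.41922318151931
key_grip [([252.7, 154.3], 0.59, array([ 0.44106811, -0.29531408,  0.093     ]))]
stand [([286.3, 56.6], 0.89, array([ 0.33455655, -0.2826009 ,  0.        ])), ([252.4, 138.7], 0.74, array([ 0.44126602, -0.2962467 ,  0.        ]))]
14.2 [ 1.19  0.26 -0.8   1.82  0.21  1.15  2.15]
```

View pics/w5.png

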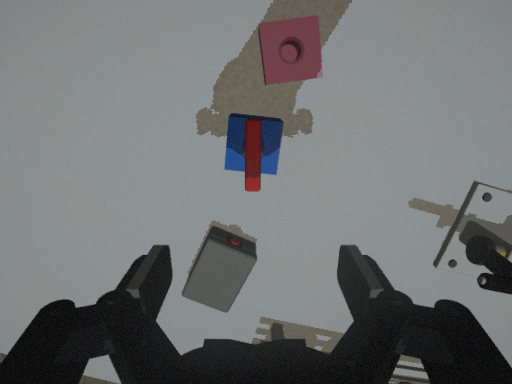

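The picture shows the red bar from (253,119) to (253,178) on top, plus a lit end face down to row 190. It sits over the blue stand centred at (253,147), with the pink stand apart at (290,50) and the box clear at (220,268). Next I grasp the key and lift it.

```bash
python3 - <<'E'
from h import *
print("stand top",atz("wrist",(253.5,147.5),.045),"bar",atz("wrist",(253,148.5),.101))
S=atz("wrist",(253.5,147.5),.045); B=atz("wrist",(253,148.5),.101)
c=(S+B)/2; print(c)
Q=down(np.radians(195.4))
move_gripper(.06)
move_ptp((c[0],c[1],.15),Q)
movel((c[0],c[1],.091),Q,.1); print("F",np.round(read_ft_force(),1))
move_gripper(0,60)
print("gap",read_finger_gap(),read_eef_pos(),np.round(read_ft_force(),1),np.round(read_ft_torque(),2))
movel((c[0],c[1],.16),Q,.1)
print("gap",read_finger_gap(),np.round(read_ft_force(),1),np.round(read_ft_torque(),3),read_time_s())
pause(.1)
save("scene","s6.png"); save("wrist","w6.png")
for cam in("scene","wrist"):
  for n in ("key","key_grip"):print(cam,n,[(d["at"],round(d["confidence"],2)) for d in tip_of(cam,n)[:2]])
  print(proj(cam,[(c[0],c[1],.16),(c[0],c[1],.16-.083)]))
E
python3 -c "
import cv2,numpy as np
a=cv2.imread('pics/s6.png')[170:300,60:230];b=cv2.imread('pics/w6.png')[150:384,100:410]
cv2.imwrite('pics/c6.png',np.hstack([cv2.resize(a,(400,306)),cv2.resize(b,(400,306))]))"
```

```text
stand top [ 0.4434083  -0.29406584  0.045     ] bar [ 0.43372854 -0.29699873  0.101     ]
[ 0.43856842 -0.29553228  0.073     ]
F [0.9 0.1 0.1]
gap 0.016369467260274367 [ 0.43929954 -0.29590722  0.09184657] [0.3 0.6 5.1] [0.03 0.04 0.03]
gap 0.015816120085236435 [ 0.  -0.1 -0.2] [ 0.025 -0.005  0.071] 17.1667
scene key [([137.2, 250.3], 0.79)]
scene key_grip [([124.6, 226.1], 0.96), ([256.0, 156.6], 0.66)]
[[122.91708178 227.24613238]
 [134.24481781 251.37416966]]
wrist key [([254.8, 204.0], 0.9)]
wrist key_grip [([253.3, 273.2], 0.77)]
[[253.90812316 268.07286726]
 [254.01350176 203.99749716]]
```

View pics/c6.png

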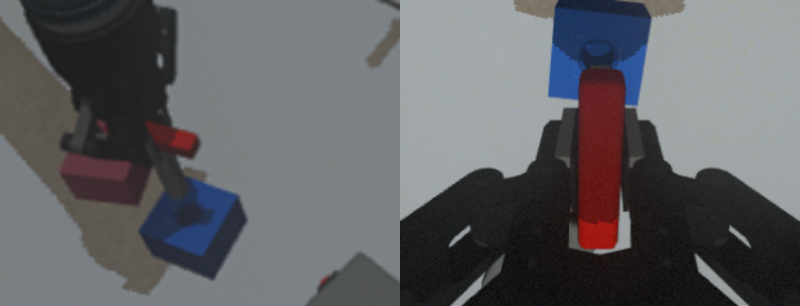

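```bash
python3 - <<'E'
from h import *
print(read_eef_pos(),R.from_quat(read_tcp_rot()).as_matrix().round(3)[:,2])
print(tri([("scene",(137.2,250.3)),("wrist",(254.8,204))]),tri([("scene",(124.6,226.1)),("wrist",(253.3,273.2))]))
w=cv2.imread('pics/w6.png');hsv=cv2.cvtColor(w,cv2.COLOR_BGR2HSV)
m=(((hsv[...,0]<8)|(hsv[...,0]>172))&(hsv[...,1]>150)&(hsv[...,2]>60));m[:,:230]=0;m[:,280:]=0
r=np.where(m.sum(1)>5)[0];print("rows",r.min(),r.max())
c,s=np.cos(np.radians(15.4)),np.sin(np.radians(15.4));p=read_eef_pos()
for d in (-.036,.036): print(proj("wrist",[(p[0]+d*c,p[1]+d*s,.16+.008),(p[0]+d*c,p[1]+d*s,.16-.008)]))
E
```

```text
[ 0.43846586 -0.29538497  0.15968096] [-0.  0. -1.]
[ 0.44017951 -0.29231482  0.07431129] [ 0.44075914 -0.29411405  0.16168269]
rows 212 339
[[254.34392009 205.7371962 ]
 [254.329378   192.7584488 ]]
[[254.18878101 337.06548599]
 [254.19034613 314.57699015]]
```

```bash
cat >> h.py <<'E'
SX,SY,OFF=.484,.1106,.0023
def tcp(psi,z): return (SX-OFF*np.cos(psi),SY-OFF*np.sin(psi),z),down(np.pi+psi)
E
python3 - <<'E'
from h import *
movel((.4386,-.2955,.30),None,.25)
p,Q=tcp(0,.30); move_ptp(p,Q)
movel(tcp(0,.225)[0],Q,.15); pause(.1)
f0=np.array(read_ft_force());print(f0.round(2),read_qpos().round(2))
p6=read_camera("wrist"); print(tip_of("wrist","key")[:1],tip_of("wrist","screw")[:1],proj("wrist",[(SX,SY,.1315),(SX,SY,.143)]))
cv2.imwrite('pics/w7.png',np.array(p6)[:,:,::-1])
for z in np.arange(.219,.2035,-.002):
    movel(tcp(0,z)[0],Q,.03); f=np.array(read_ft_force())-f0; print(round(z,4),read_eef_pos().round(4),f.round(1))
    if f[2]>10: break
print(read_time_s())
E
```

```text
[-0.05  1.11 -1.37] [ 0.79  0.35 -1.26  1.95  0.38  1.11  0.95]
[{'at': [255.2, 206.2], 'confidence': 0.63}] [{'at': [251.6, 196.4], 'confidence': 0.63}] [[254.14965201 199.70023027]
 [254.1396382  205.27990344]]
0.219 [0.4814 0.1105 0.2187] [ 0.1 -1.3  0.4]
0.217 [0.4816 0.1106 0.2168] [ 1.  -0.5  0.9]
0.215 [0.4816 0.1106 0.2149] [-0.  -1.   0.6]
0.213 [0.4816 0.1106 0.2128] [ 1.  -0.9  0.8]
0.211 [0.4816 0.1106 0.2108] [-0.4 -0.7  0.5]
0.209 [0.482  0.1108 0.2093] [-0.5 -1.6  2.7]
0.207 [0.4817 0.1106 0.2071] [-0.3 -0.3  0.4]
0.205 [0.4812 0.1104 0.2043] [-0.6 -1.9 -0. ]
22.7833
```

The key went in 9 mm without resistance. Now I turn it clockwise while watching the torque.

```bash
python3 - <<'E'
from h import *
z0=.2045; t0=np.array(read_ft_torque());f0=np.array(read_ft_force());print(t0.round(3))
psi=0;hist=[]
while psi>-1.55:
    psi-=.05 if psi>-.8 else .03
    p,Q=tcp(psi,z0+.0032*psi*.9); movel(p,Q,.03)
    if psi<-.3: pause(.05)
    t=np.array(read_ft_torque());f=np.array(read_ft_force())-f0
    v=t[2]-t0[2]; hist.append(v)
    print(round(psi,2),t.round(3),f.round(1),read_time_s() if abs(psi)%.25<.05 else '')
    if v>.15 or abs(f[2])>12: break
print(read_eef_pos(),read_time_s(),read_finger_gap())
E
```

```text
[-0.059 -0.019  0.007]
-0.05 [ 0.03   0.072 -0.016] [ 1.   1.1 -0. ] 
-0.1 [-0.02   0.14   0.013] [-0.1  0.8  0.4] 
-0.15 [-0.021  0.123  0.029] [1.5 0.7 0.8] 
-0.2 [-0.112  0.223  0.03 ] [-0.1  0.7  0.7] 
-0.25 [-0.089  0.264  0.065] [-0.4  0.8  0.5] 24.0333
-0.3 [-0.176  0.278  0.066] [-0.2  0.7  0.3] 24.2833
-0.35 [-0.146  0.268  0.073] [-0.4  0.4  0.1] 
-0.4 [-0.154  0.333  0.105] [ 0.1  0.1 -1. ] 
-0.45 [-0.2    0.306  0.052] [-0.8  0.3 -0.7] 
-0.5 [-0.115  0.352  0.062] [-0.4  0.1 -1.4] 
-0.55 [-0.105  0.276  0.077] [ 0.3 -0.  -0.3] 25.7833
-0.6 [-0.109  0.344  0.013] [-1.4  2.1 -1.7] 
-0.65 [-0.136  0.388  0.083] [-1.   1.2 -1.6] 
-0.7 [-0.086  0.336  0.028] [ 0.2  0.8 -2. ] 
-0.75 [-0.051  0.371  0.076] [-0.6 -0.2 -1.7] 26.9833
-0.8 [-0.045  0.362  0.074] [-0.7  0.4 -2.8] 
-0.83 [-0.017  0.369  0.043] [ 0.1  1.1 -1.9] 
-0.86 [-0.017  0.338  0.074] [-0.1  0.4 -2.2] 
-0.89 [0.031 0.362 0.049] [-1.4  0.9 -3.3] 
-0.92 [0.068 0.297 0.084] [-0.4  0.4 -2.9] 
-0.95 [0.015 0.285 0.059] [-0.5 -0.2 -3.3] 
-0.98 [0.041 0.314 0.152] [ 0.4  1.  -3. ] 
-1.01 [0.012 0.323 0.052] [-0.7  1.  -
[... 197 characters left out ...]
.16 [ 0.116  0.271 -0.017] [-0.4  1.9 -4.4] 
-1.19 [0.118 0.313 0.057] [-0.3  2.  -3.6] 
-1.22 [0.141 0.288 0.077] [-0.3  2.  -3.2] 
-1.25 [0.221 0.247 0.075] [-0.5  1.1 -5.1] 31.7833
-1.28 [0.135 0.288 0.041] [-0.3  1.2 -4.3] 32.0833
-1.31 [0.125 0.228 0.092] [ 0.4  1.8 -4.6] 
-1.34 [0.174 0.171 0.041] [-0.7  1.5 -4.8] 
-1.37 [0.169 0.222 0.047] [-0.7  1.1 -4.9] 
-1.4 [0.208 0.164 0.066] [ 0.   1.4 -4.8] 
-1.43 [0.157 0.227 0.105] [-0.8  0.9 -5.1] 
-1.46 [0.167 0.292 0.07 ] [-0.4  0.9 -5. ] 
-1.49 [0.165 0.231 0.089] [ 0.3  1.3 -4.7] 
-1.52 [0.143 0.243 0.11 ] [ 0.3  1.  -4. ] 34.4833
-1.55 [0.145 0.25  0.102] [ 0.8  1.7 -3.8] 
[0.48405577 0.11293709 0.20014582] 34.7833 0.016193196077203976
```

```bash
python3 - <<'E'
from h import *
z0=.2045; f0=np.array(read_ft_force());psi=-1.55
def tz(n=8):
    v=[]
    for _ in range(n): v.append(read_ft_torque()[2]); pause(.012)
    return np.mean(v)-.007
print(tz())
while psi>-1.95:
    psi-=.04; p,Q=tcp(psi,z0+.0032*psi*.9); movel(p,Q,.03)
    v=tz(); print(round(psi,2),round(v,3),np.round(np.array(read_ft_force())-f0,1),R.from_quat(read_tcp_rot()).as_euler('zyx')[0].round(3))
    if v>.15: break
print(read_eef_pos(),read_time_s(),read_qpos()[6])
E
```

```text
0.09450529414023603
-1.59 0.134 [-0.2 -0.1  1.6] -1.553
-1.63 0.114 [-1.4 -0.   2.5] -1.513
-1.67 0.111 [-2.5 -0.3  1.9] -1.473
-1.71 0.126 [-2.1 -0.2  4.1] -1.433
-1.75 0.141 [-0.4 -0.4  4.8] -1.393
-1.79 0.137 [-2.1 -0.1  5.8] -1.353
-1.83 0.174 [-0.6 -0.7  7.3] -1.313
[0.48488273 0.11297665 0.19951803] 37.0667 -0.7583563068407927
```

```bash
python3 - <<'E'
from h import *
z0=.2045;psi=-1.83
def tz(n=6):
    v=[]
    for _ in range(n): v.append(read_ft_torque()[2]); pause(.012)
    return np.mean(v)-.007
for _ in range(5):
    if tz()<.04: break
    psi+=.04; p,Q=tcp(psi,.1997); movel(p,Q,.03)
print(psi,tz(),np.round(read_ft_force(),1))
p=np.array(read_eef_pos()); 
for dz in (.005,.012,.03): 
    movel(p+[0,0,dz],None,.06); print(np.round(read_ft_force(),1))
movel(p+[0,0,.08],None,.2)
# one look at screw
pause(.1); im=save("wrist","w8.png"); print(tip_of("wrist","key")[:1],tip_of("wrist","key_grip")[:1],proj("wrist",[tuple(np.array(read_eef_pos())-[0,0,.082])]))
print(read_finger_gap(),read_time_s())
E
```

```text
-1.75 0.027229971482615287 [-0.1  0.2 -0.6]
[ 0.6 -0.2 -3.4]
[-0.8 -0.1 -1. ]
[ 1.1 -0.7 -1.3]
[{'at': [252.2, 204.3], 'confidence': 0.81}] [{'at': [254.9, 274.2], 'confidence': 0.83}] [[254.82128554 203.46223545]]
0.015957900700134506 39.3833
```

View pics/w8.png

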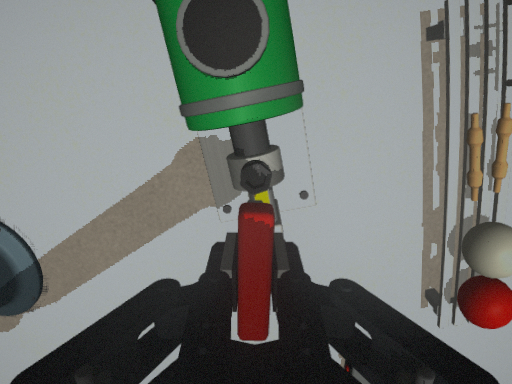

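The screw is tight, the key still sits straight in the grip, and the yellow flat is still up at (263,197). Now the key goes back to the blue stand.

```bash
python3 - <<'E'
from h import *
Q=down(np.radians(195.4)); X,Y=.4388,-.2956
movel(np.array(read_eef_pos())+[0,0,.03],None,.2)
move_ptp((X,Y,.22),Q)
movel((X,Y,.15),Q,.15); movel((X,Y,.133),Q,.08); pause(.1); f0=np.array(read_ft_force())
for z in np.arange(.129,.0915,-.004):
    movel((X,Y,z),Q,.05); f=np.array(read_ft_force())-f0; print(round(z,3),f.round(1),read_eef_pos().round(4))
    if f[2]>12: break
print(read_time_s())
E
```

```text
0.129 [-0.4  0.9  0.1] [ 0.4386 -0.2955  0.1288]
0.125 [-0.4 -0.4  0.6] [ 0.4385 -0.2955  0.1246]
0.121 [-0.1 -0.4  0.8] [ 0.4385 -0.2954  0.1206]
0.117 [-0.7  0.7  0.1] [ 0.4385 -0.2954  0.1166]
0.113 [-0.3 -0.3  0.8] [ 0.4385 -0.2954  0.1127]
0.109 [-0.7 -0.4 -0.3] [ 0.4385 -0.2954  0.1086]
0.105 [-0.2  0.4  0.5] [ 0.4385 -0.2954  0.1046]
0.101 [ 0.2  0.  -0.1] [ 0.4385 -0.2955  0.1006]
0.097 [ 0.   0.4 -0.1] [ 0.4385 -0.2955  0.0966]
0.093 [ 0.4 -0.3  0.8] [ 0.4385 -0.2954  0.0926]
45.6083
```

```bash
python3 - <<'E'
from h import *
Q=down(np.radians(195.4)); X,Y=.4388,-.2956
move_gripper(.05); movel((X,Y,.15),Q,.12); movel((X,Y,.25),Q,.25)
Q2=down(np.pi/2)
move_ptp((.484,-.01,.30),Q2); pause(.2)
w=save("wrist","w9.png"); s=save("scene","s9.png")
cv2.imwrite('pics/c9.png',np.hstack([w[:300,150:400,::-1],cv2.resize(s[80:340,60:400,::-1],(392,300))]))
print(read_time_s())
E
```

```text
49.5167
```

View pics/c9.png

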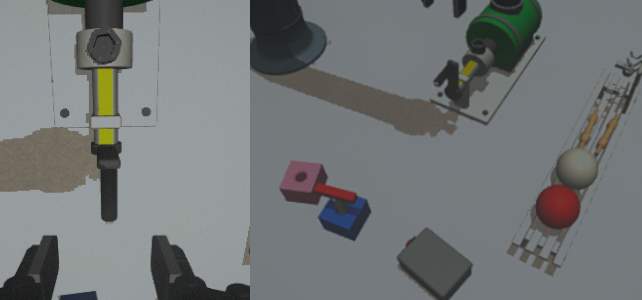

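The final view shows the crank and flat up (strip at column 105), the key upright in the blue stand at (345,205), and the balls and box where they were. The arm touches nothing, so I hand in.

```bash
python3 -c "
from bench import *
print(sign_off())"
```

```text
the job is handed in; nothing more can be done
None
```

The job is handed in at about 50 s: the flat faces up, the clamp screw was turned until the torque read 0.17 N m (snug), the key is back upright in its blue stand, and the balls and box were left alone; the score was not reported.

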